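# Put the piled-up meeting kit back on charge

### The job

The meeting kit has been handed back in one pile: the pointer on top, the hotspot and the microphone under it, the battery pack at the bottom. Take the pile apart from the top down, leaving the layers below where they are until their turn, and set each device the right way up in its own charging cradle, the one whose recess has its shape, so that it lies flat on the recess floor. Set the devices down rather than dropping them, do not tip any of them over, and leave the coffee cup and the memory stick alone.

Things in the scene. Friction and masses are not known exactly. Their poses are not given: they have to be found in the camera images.
- battery_centre (a point): Battery pack, the bottom layer of the pile: flat dark grey metal slab 140 x 66 x 22 mm with rounded corners, lying on the table. The point is its centre, 11 mm above its underside; x along its 140 mm length, y across its 66 mm width, z up. 0.22 to 0.35 kg.
- hotspot_centre (a point): Pocket hotspot: white square slab 62 x 62 x 20 mm with rounded corners, a small dark screen and a button. It lies on one half of the battery pack, beside the microphone, its sides roughly parallel to the pack's. The point is its centre, 10 mm above its underside; x and y along its sides, z up. About 0.12 kg.
- microphone_centre (a point): Table microphone: round grey puck 64 mm in diameter, 20 mm high, with a cloth top. It lies on the other half of the battery pack, about 10 mm of gap between it and the hotspot. The point is its centre, 10 mm above its underside; z up. About 0.14 kg.
- pointer_centre (a point): Presentation pointer (hand remote): narrow black bar 130 x 28 x 18 mm with buttons, the top layer of the pile, lying lengthwise across the hotspot and the microphone. The point is its centre, 9 mm above its underside; x along its length, y across its 28 mm width, z up. About 0.06 kg.
- battery_cradle_seat (a point): Charging cradle of the battery pack: low black tray, 169 x 95 mm outside, with the large oblong recess, 149 x 75 mm at its floor. Recess floor flat, 6 mm above the table; the lip round it stands 7 mm above that floor and flares outwards (play all round 4.5 mm at the floor, 8.5 mm at the lip's top), so the device finds its seat. Fixed. The point is the centre of the recess floor, z up, x along the 149 mm.
- hotspot_cradle_seat (a point): Charging cradle of the hotspot: low black tray, 91 x 91 mm outside, with the square recess, 71 x 71 mm at its floor. Recess floor flat, 6 mm above the table; the lip round it stands 7 mm above that floor and flares outwards (play all round 4.5 mm at the floor, 8.5 mm at the lip's top), so the device finds its seat. Fixed. The point is the centre of the recess floor, z up, x and y along its sides.
- microphone_cradle_seat (a point): Charging cradle of the microphone: low black round dish, 97 mm in diameter outside, with the round recess, 73 mm in diameter at its floor. Recess floor flat, 6 mm above the table; the lip round it stands 7 mm above that floor and flares outwards (play all round 4.5 mm at the floor, 8.5 mm at the lip's top), so the device finds its seat. Fixed. The point is the centre of the recess floor, z up.
- pointer_cradle_seat (a point): Charging cradle of the pointer: low black tray, 159 x 57 mm outside, with the narrow oblong recess, 139 x 37 mm at its floor. Recess floor flat, 6 mm above the table; the lip round it stands 7 mm above that floor and flares outwards (play all round 4.5 mm at the floor, 8.5 mm at the lip's top), so the device finds its seat. Fixed. The point is the centre of the recess floor, z up, x along the 139 mm.
- coffee_cup: Bystander: lidded reusable cup, 94 mm wide, 144 mm tall, standing near the left edge of the table. Leave it where it is. Origin at the centre of its underside.
- memory_stick: Bystander: small blue memory stick with its cap on, 58 x 19 x 9 mm, loose, lying near the right edge of the table. Leave it where it is. Origin at the centre of its underside.

How it is judged (in metres and radians):
On the way, in this order (a step that is already met when the one before it is completed fails the run):
1. the pointer lies in its cradle, the layers below still in the pile (horizontal distance between pointer_centre and pointer_cradle_seat below 0.011 m and z of pointer_centre in the frame of pointer_cradle_seat between 0.005 and 0.0125 m and angle between pointer_centre's own z axis and vertical below 0.1 rad and distance of each of hotspot_centre, microphone_centre, battery_centre from where it was at the start of the episode below 0.05 m), for 0.2 s.
2. the hotspot and the microphone lie in their cradles, in whichever order, the battery pack still where it was (horizontal distance between hotspot_centre and hotspot_cradle_seat below 0.011 m and z of hotspot_centre in the frame of hotspot_cradle_seat between 0.006 and 0.0135 m and angle between each of hotspot_centre, microphone_centre's own z axis and vertical below 0.1 rad and horizontal distance between microphone_centre and microphone_cradle_seat below 0.011 m and z of microphone_centre in the frame of microphone_cradle_seat between 0.006 and 0.0135 m and distance of battery_centre from where it was at the start of the episode below 0.05 m), for 0.2 s.
3. the battery pack lies in its cradle (horizontal distance between battery_centre and battery_cradle_seat below 0.011 m and z of battery_centre in the frame of battery_cradle_seat between 0.007 and 0.0145 m and angle between battery_centre's own z axis and vertical below 0.1 rad), for 0.2 s.
At the end, for the whole second after the job is handed in: Each of the four devices lies flat, right way up (within 0.1 rad) on the floor of its own cradle's recess (centre within 11 mm of the recess centre sideways, within 4 mm in height), at rest; cup and memory stick within 30 mm of where they stood (all of step 3 and horizontal distance between hotspot_centre and hotspot_cradle_seat below 0.011 m and z of hotspot_centre in the frame of hotspot_cradle_seat between 0.006 and 0.0135 m and angle between each of hotspot_centre, microphone_centre, pointer_centre's own z axis and vertical below 0.1 rad and horizontal distance between microphone_centre and microphone_cradle_seat below 0.011 m and z of microphone_centre in the frame of microphone_cradle_seat between 0.006 and 0.0135 m and horizontal distance between pointer_centre and pointer_cradle_seat below 0.011 m and z of pointer_centre in the frame of pointer_cradle_seat between 0.005 and 0.0125 m and linear speed of each of battery, hotspot, microphone, pointer below 0.02 m/s and distance of each of coffee_cup, memory_stick from where it was at the start of the episode below 0.03 m); the robot touches nothing.
It fails at once if a device is tipped over (angle between any of battery_centre, hotspot_centre, microphone_centre, pointer_centre's own z axis and vertical above 0.8 rad).
It fails at once if a device falls or is thrown (moves freely faster than a drop of 40 mm gives) ((linear speed of battery above 0.9 m/s and contact force between the fingers and battery below 0.05 N) or (linear speed of hotspot above 0.9 m/s and contact force between the fingers and hotspot below 0.05 N) or (linear speed of microphone above 0.9 m/s and contact force between the fingers and microphone below 0.05 N) or (linear speed of pointer above 0.9 m/s and contact force between the fingers and pointer below 0.05 N)).
It fails at once if the coffee cup or the memory stick is pushed 30 mm or more (distance of any of coffee_cup, memory_stick from where it was at the start of the episode above 0.03 m).
It also fails if it takes over 123 s, if anything falls off the work surface, if the arm or the gripper's body presses on something with over 40 N, if the wrist force passes 120 N, or if a joint passes its speed limit or range.

### The arm

A 6-joint arm with a two-finger parallel gripper is mounted at the origin on the work surface; the furniture and walls round the work are solid. World frame = base frame: x ahead of the robot, y to its left, z up, the work surface at z = 0. Lengths are in mm, angles in rad, forces in N, time in s.
With the tool pointing down it reaches from about 275 to 750 mm from the base axis. Payload 10.2 kg.
Tool frame: the origin (TCP) lies between the finger pads; the fingertips stand 17 mm ahead of it and the grasp point (between the pads) lies 2 mm behind it; z points along the fingers, y is the line along which they close (so a half turn about z gives the same grasp; the last joint's range is limited). The gripper opens to 85 mm and grips with 20 to 120 N. Pads are 22 mm wide; open, the fingers measure 114 mm over their backs; the gripper's body (76 mm by 85 mm) begins 54 mm behind the grasp point. The pads swing forward as they close: fully open they stand 13 mm farther back than shut.
Start: joints at [1.03, 0.313, 1.498, -0, 1.331, -0.223], TCP at [164.064, 498.713, 248.294] pointing down, gripper open.
Joint ranges: [-2.94, 2.94], [-0.97, 2.17], [0.19, 2.56], [-1.23, 4.37], [0.02, 3.11], [-2.88, 2.88]. Speed limits (rad/s): [2.39, 2.39, 3.01, 3.14, 3.14, 3.14].

### API

Orientations are given as a unit quaternion [w, x, y, z].
In Python, from rig import * gives the robot as it stands.
- The arm moves only by the tool step_arm, never from a script. Its argument "commands" is text: rows parted by semicolons, each of 7 numbers parted by spaces: the opening, from 0 (shut) to 1 (fully open), then the shift along the tool's x, y, z in cm, then the turn, a rotation vector about the tool's x, y, z in rad. In form: hand x y z rx ry rz; .... A call has 1 to 20 rows; each row is the pose to reach, as a shift and turn from the pose commanded when the call began, along the tool's axes at that moment; what a row does not reach only later rows make up. A row lasts 1/12 s, in which the tool goes at most 41.7 mm and 7.16 degrees, less where a joint would pass 70% of its speed; a pose out of reach is approached as far as the arm can. A call with a gripper value outside its range is refused whole. The fingers move at their own pace and stop on an object; "newtons" is the grip in N (left out, the last holds). Time passes only in rows, so rows that repeat a pose let the fingers close. It gives the time, the measured TCP pose, the force, the opening and the grip force at its end, in the units of the state.
- sense(): the state, without advancing time (a new reading comes with each control period).
- capture(name): name is "side" or "top"; returns the picture (400x640x3 uint8, red, green, blue); there is no depth.
- camera_model(name): a dict with "mtx" (3x3 intrinsics, pixels), "eye" and "rotation" of the camera in the world. Camera axes: x right, y down, z forward; pixel columns grow to the right and rows downward; lengths in mm; the calibration is good to about 2 mm. A picture is of the moment at which its call begins. camera_model takes no time and is no camera call.
- finish_job(): hands the job in; it is judged then, once.
Trained networks look in the newest picture that a camera, given by its name, has taken for a name from the list of things; names that differ only in an ending like _2 or _b are one class to them, and where a whole thing is asked for, a point or a joint stands for the part that bears it (a point fixed in the world has none). Each returns a list of dicts, best first, with "score" (0 to 1); they miss things now and then, are a little off and sometimes report something else, mostly with a low value. They report only what shows in the picture. A call takes as long as a camera call.
- search_frame(camera, label): "rect" ([centre column, centre row, width, height] in pixels, round what is visible of it).
- trace(camera, label): "mask" (400x640 bool, what is visible of it) and "rect" ([centre column, centre row, width, height] in pixels, round what is visible of it).
- spot_point(camera, label): "xy" ([column, row] in pixels: a listed point, or the origin of a listed thing).
The state is a dict: "time_s": time; "joints": joint angles; "dq": joint speeds; "tau": joint torques, N m; "eef_pos": TCP position; "ee_rot": TCP orientation; "force": force on the tool from outside, world axes, zero at the start; "wrist_torque": the same for the moment, N m; "grip_width": opening from 0.0 (shut) to 1.0 (fully open); "grip_force": force on a finger pad.
Only numpy, scipy, OpenCV 4.12 (cv2) and the standard library are available. Lean on these libraries where they do the work, as an engineer would, in place of code of your own. Each camera call takes 0.05 s, during which the arm holds its last target. There are 200 camera calls.

## Working session

There is one attempt and no reset: what is moved stays moved. The work goes in short steps, Python scripts to look and compute and a tool call to move; the robot and the scene stay as the last step left them, time stands still between calls to the robot, and variables do not carry over. Pictures are saved under pics/ and viewed, at most 14 in all, crops included, and the job is handed in when it is done.

Besides the shell and the picture viewer there is one more tool, called after "Call:" by a JSON object that holds its "method" and its "body". step_arm: Moves the arm, as the interface text tells. Its arguments: {"type":"object","properties":{"commands":{"type":"string"},"newtons":{"type":"number"}},"required":["commands"]}

```bash
ls; mkdir -p pics; cat > h.py <<'E'
from rig import *
import numpy as np, cv2
def save(c,n):
    im=capture(c); cv2.imwrite(f'pics/{n}.png',cv2.cvtColor(im,cv2.COLOR_RGB2BGR)); return im
def ray(c,uv):
    m=camera_model(c); R=np.array(m['rotation']); d=np.linalg.inv(np.array(m['mtx']))@[uv[0],uv[1],1]
    return np.array(m['eye'],float),R@d
def onz(c,uv,z):
    e,d=ray(c,uv); return e+d*(z-e[2])/d[2]
def proj(c,p):
    m=camera_model(c); q=np.array(m['mtx'])@(np.array(m['rotation']).T@(np.array(p)-m['eye'])); return q[:2]/q[2]
def maskrect(c,mask,z):
    # min-area rect of the largest blob, corners put on plane z
    cs,_=cv2.findContours(mask.astype(np.uint8),cv2.RETR_EXTERNAL,cv2.CHAIN_APPROX_NONE)
    k=max(cs,key=cv2.contourArea)[:,0,:]
    w=np.array([onz(c,p,z)[:2] for p in k],np.float32)
    (x,y),(a,b),an=cv2.minAreaRect(w)
    if a<b: a,b,an=b,a,an+90
    return round(x,1),round(y,1),round(a,1),round(b,1),round((an+90)%180-90,1)
E
python3 - <<'E'
from h import *
for c in('side','top'):
    save(c,c+'0'); m=camera_model(c); print(c,m)
Z=dict(pointer_centre=60,hotspot_centre=42,microphone_centre=42,battery_centre=22,battery_cradle_seat=13,hotspot_cradle_seat=13,microphone_cradle_seat=13,pointer_cradle_seat=13,coffee_cup=144,memory_stick=9)
H=dict(pointer_centre=51,hotspot_centre=32,microphone_centre=32,battery_centre=11,battery_cradle_seat=6,hotspot_cradle_seat=6,microphone_cradle_seat=6,pointer_cradle_seat=6,coffee_cup=0,memory_stick=0)
for n in Z:
    for c in('top','side'):
        s=spot_point(c,n)[:2]
        print(n,c,[(round(q['score'],2),np.round(q['xy']),np.round(onz(c,q['xy'],H[n])[:2],1)) for q in s])
    t=trace('top',n)[:1]
    for q in t: print('   trace',round(q['score'],2),maskrect('top',q['mask'],Z[n]))
E
```

```text
pics
side {'mtx': array([[457.6810107 ,   0.        , 318.49442594],
       [  0.        , 457.6810107 , 207.4331525 ],
       [  0.        ,   0.        ,   1.        ]]), 'eye': array([ 267.15224828, -947.11390643,  654.33541226]), 'rotation': array([-0.49145221,  0.86288998, -0.10597923,  0.05161403])}
top {'mtx': array([[461.45779451,   0.        , 317.454338  ],
       [  0.        , 461.45779451, 189.49734602],
       [  0.        ,   0.        ,   1.        ]]), 'eye': array([ 236.58116876,   37.60762592, 1343.18305704]), 'rotation': array([ 0.06669133, -0.69465002,  0.7126549 , -0.07167014])}Traceback (most recent call last):
  File "<stdin>", line 9, in <module>
  File "h.py", line 9, in onz
    e,d=ray(c,uv); return e+d*(z-e[2])/d[2]
        ~~~^^^^^^
  File "h.py", line 7, in ray
    return np.array(m['eye'],float),R@d
                                    ~^~
ValueError: matmul: Input operand 1 has a mismatch in its core dimension 0, with gufunc signature (n?,k),(k,m?)->(n?,m?) (size 3 is different from 4)
```

```bash
sed -i "s/R=np.array(m\['rotation'\])/R=rot(m)/; s/np.array(m\['rotation'\]).T/rot(m).T/" h.py
sed -i "2a from scipy.spatial.transform import Rotation as Ro\ndef rot(m): return Ro.from_quat(np.roll(m['rotation'],-1)).as_matrix()" h.py
cat > look.py <<'E'
from h import *
Z=dict(pointer_centre=60,hotspot_centre=42,microphone_centre=42,battery_centre=22,battery_cradle_seat=13,hotspot_cradle_seat=13,microphone_cradle_seat=13,pointer_cradle_seat=13,coffee_cup=144,memory_stick=9)
H=dict(pointer_centre=51,hotspot_centre=32,microphone_centre=32,battery_centre=11,battery_cradle_seat=6,hotspot_cradle_seat=6,microphone_cradle_seat=6,pointer_cradle_seat=6,coffee_cup=0,memory_stick=0)
def look(names,Z=Z,H=H):
  for n in names:
    for c in('top','side'):
        s=spot_point(c,n)[:2]
        print(n,c,[(round(q['score'],2),np.round(q['xy']),np.round(onz(c,q['xy'],H[n])[:2],1)) for q in s])
    t=trace('top',n)[:1]
    for q in t: print('   trace',round(q['score'],2),maskrect('top',q['mask'],Z[n]))
E
python3 - <<'E'
from look import *
capture('top');capture('side')
print(sense()['ee_rot'])
look(Z)
E
```

```text
[-1.31657539e-04  1.58240403e-01  9.87400566e-01 -2.80885203e-04]
pointer_centre top [(0.62, array([396., 207.]), array([ 436.8, -196.5])), (0.55, array([409., 214.]), array([ 416.4, -232.5]))]
pointer_centre side [(0.83, array([309., 267.]), array([ 417.7, -194.7]))]
   trace 0.65 (424.0, -193.9, 129.0, 30.9, 78.1)
hotspot_centre top []
hotspot_centre side [(0.53, array([310., 262.]), array([ 429.5, -155.6])), (0.53, array([309., 268.]), array([ 422. , -175.2]))]
   trace 0.62 (409.2, -150.6, 58.0, 22.8, 69.8)
microphone_centre top [(0.61, array([409., 215.]), array([ 415.3, -235. ]))]
microphone_centre side [(0.64, array([312., 284.]), array([ 416.8, -228.3]))]
   trace 0.65 (392.5, -223.9, 54.8, 25.4, 78.1)
battery_centre top [(0.65, array([397., 213.]), array([ 425. , -205.4]))]
battery_centre side [(0.67, array([309., 279.]), array([ 418.7, -186.4]))]
   trace 0.57 (390.6, -193.3, 38.1, 27.0, 35.0)
battery_cradle_seat top [(0.69, array([358., 149.]), array([ 623.6, -101.1])), (0.58, array([383., 210.]), array([ 434.7, -165.4]))]
battery_cradle_seat side [(0.88, array([381., 248.
[... 328 characters left out ...]
365.9, 256.3]))]
   trace 0.57 (369.3, 250.4, 93.1, 92.2, 44.7)
pointer_cradle_seat top []
pointer_cradle_seat side [(0.73, array([355., 198.]), array([624.9, 140.6]))]
   trace 0.81 (626.4, 137.9, 158.4, 58.7, 75.9)
coffee_cup top [(0.81, array([213., 169.]), array([573.4, 335.3])), (0.69, array([417., 176.]), array([ 538. , -273.3]))]
coffee_cup side [(0.97, array([320., 175.]), array([565.3, 319.5])), (0.6, array([309., 282.]), array([ 420.4, -180.6]))]
   trace 0.58 (558.7, 317.0, 98.4, 96.8, 88.6)
memory_stick top [(0.57, array([414., 177.]), array([ 533. , -263.7]))]
memory_stick side [(0.58, array([372., 298.]), array([ 537.2, -264.4]))]
   trace 0.47 (535.0, -262.8, 55.2, 23.8, -3.7)
```

View pics/top0.png

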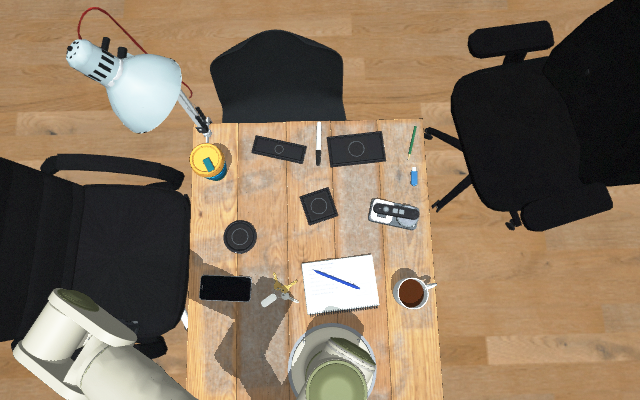

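View pics/side0.png

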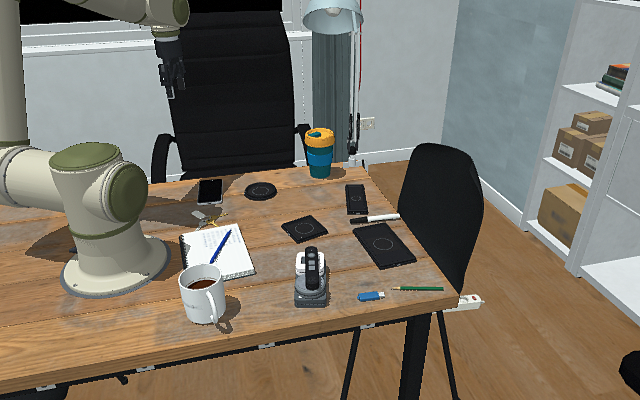

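```bash
python3 - <<'E'
from h import *
im=cv2.imread('pics/top0.png')
a=cv2.resize(im[185:240,360:430],None,fx=8,fy=8,interpolation=cv2.INTER_CUBIC)
cv2.imwrite('pics/crop_pile.png',a)
b=cv2.resize(im[120:260,215:395],None,fx=4.3,fy=4.2,interpolation=cv2.INTER_CUBIC)
cv2.imwrite('pics/crop_cr.png',b)
s=cv2.imread('pics/side0.png')
print(proj('top',[425,-195,60]),proj('side',[425,-195,60]))
# dark cradle rects by threshold in top
g=cv2.cvtColor(im,cv2.COLOR_BGR2GRAY)
for n,(u,v) in dict(b=(357,149),h=(319,206),m=(240,236),p=(279,149)).items():
    m=np.zeros_like(g); m[v-27:v+28,u-33:u+34]=(g[v-27:v+28,u-33:u+34]<70)
    k,l,st,_=cv2.connectedComponentsWithStats(m)
    i=1+np.argmax(st[1:,4]); print(n,maskrect('top',l==i,13), [round(float(q),1) for q in onz('top',(np.argwhere(l==i).mean(0)[::-1]),10)])
E
```

```text
[396.34987708 210.65487   ] [312.1891702  263.35127435]
b (622.2, -93.2, 166.3, 95.6, -84.8) [622.7, -93.2, 10.0]
h (452.7, 22.8, 90.4, 88.7, 17.1) [452.2, 23.0, 10.0]
m (368.6, 252.7, 92.1, 91.1, -45.8) [368.9, 252.7, 10.0]
p (626.6, 137.2, 156.5, 56.7, 76.0) [627.5, 137.5, 10.0]
```

View pics/crop_pile.png

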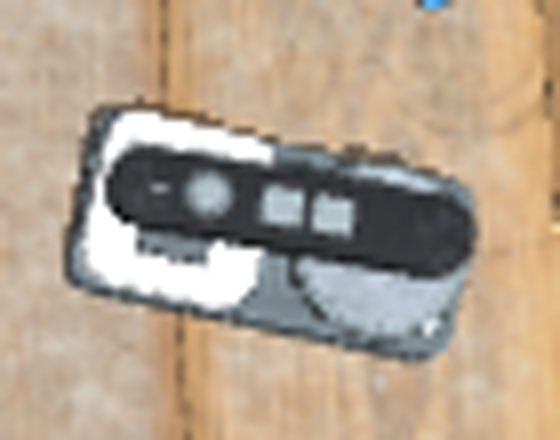

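```bash
cat > g.py <<'E'
import sys
from h import *
def pose():
    s=sense(); return np.array(s['eef_pos']),Ro.from_quat(np.roll(s['ee_rot'],-1))
def goal(x,y,z,yaw):
    "yaw: world angle in deg of tool y; prints row in tool axes"
    p,R=pose(); a=np.deg2rad(yaw); Y=np.array([np.cos(a),np.sin(a),0]);Zt=np.array([0,0,-1.]);X=np.cross(Y,Zt)
    T=Ro.from_matrix(np.c_[X,Y,Zt]); d=R.inv().apply(np.array([x,y,z])-p)/10; r=(R.inv()*T).as_rotvec()
    print('d',np.round(d,2),'r',np.round(r,3),'dist',round(float(np.linalg.norm(d))*10))
if __name__=='__main__': goal(*map(float,sys.argv[1:5]))
E
python3 g.py 422.5 -194 110 -12; python3 - <<'E'
from h import *
print(maskrect)
c=lambda p:(360+(p[0]+.5)/8-.5,185+(p[1]+.5)/8-.5)
print('ptr',[np.round(onz('top',c(p),60),1) for p in((105,185),(475,245),(290,213))])
print('bat',[np.round(onz('top',c(p),22),1) for p in((88,100),(63,288),(448,360),(478,182))])
print('hot',[np.round(onz('top',c(p),42),1) for p in((112,108),(85,285))],'mic bottom/right',[np.round(onz('top',c(p),42),1) for p in((375,340),(450,300))])
E
```

```text
d [-46.19 -57.73  13.83] r [0.    0.    1.462] dist 752
<function maskrect at 0x7faaa7370c20>
ptr [array([ 435.1, -128.9,   60. ]), array([ 410.6, -257.7,   60. ]), array([ 423.5, -193.4,   60. ])]
bat [array([ 472.4, -129.2,   22. ]), array([ 403.9, -116.8,   22. ]), array([ 374.4, -253.8,   22. ]), array([ 438.7, -269.1,   22. ])]
hot [array([ 465.7, -135.1,   42. ]), array([ 402.2, -122.3,   42. ])] mic bottom/right [array([ 380. , -224.1,   42. ]), array([ 393.6, -251.6,   42. ])]
```

Call:
{"method": "step_arm", "body": {"commands": "1 -46.2 -57.7 12 0 0 1.46;1 -46.2 -57.7 12 0 0 1.46;1 -46.2 -57.7 12 0 0 1.46;1 -46.2 -57.7 12 0 0 1.46;1 -46.2 -57.7 12 0 0 1.46;1 -46.2 -57.7 12 0 0 1.46;1 -46.2 -57.7 12 0 0 1.46;1 -46.2 -57.7 12 0 0 1.46;1 -46.2 -57.7 12 0 0 1.46;1 -46.2 -57.7 12 0 0 1.46;1 -46.2 -57.7 12 0 0 1.46;1 -46.2 -57.7 12 0 0 1.46;1 -46.2 -57.7 12 0 0 1.46;1 -46.2 -57.7 12 0 0 1.46;1 -46.2 -57.7 12 0 0 1.46;1 -46.2 -57.7 12 0 0 1.46;1 -46.2 -57.7 12 0 0 1.46;1 -46.2 -57.7 12 0 0 1.46;1 -46.2 -57.7 12 0 0 1.46;1 -46.2 -57.7 12 0 0 1.46", "newtons": 30}}

```text
time_s: 3.42
eef_pos: [422.6, -195.0, 127.6]
ee_rot: [-0.001, 0.777, 0.629, -0.0]
force: [-0.3, 0.5, -0.1]
grip_width: 1.0
grip_force: 0.0
```

```bash
python3 g.py 423 -193.5 64 -11.5
```

```text
d [0.15 0.02 6.36] r [-0.001 -0.001 -0.009] dist 64
```

Call:
{"method": "step_arm", "body": {"commands": "0.6 0.15 0 2 0 0 0;0.6 0.15 0 4 0 0 0;0.6 0.15 0 5.5 0 0 0;0.6 0.15 0 6.4 0 0 0;0.6 0.15 0 6.4 0 0 0;0.6 0.15 0 6.4 0 0 0;0.6 0.15 0 6.4 0 0 0"}}

```text
time_s: 4.0
eef_pos: [423.4, -192.3, 65.3]
ee_rot: [0.001, 0.776, 0.63, 0.0]
force: [-0.6, -0.3, -0.7]
grip_width: 0.601
grip_force: 0.0
```

```bash
python3 - <<'E'
from h import *
im=save('side','s1'); cv2.imwrite('pics/s1c.png',cv2.cvtColor(cv2.resize(im[190:330,250:390],None,fx=4.2,fy=4.2,interpolation=cv2.INTER_CUBIC),cv2.COLOR_RGB2BGR)); print(sense()['eef_pos'])
E
```

```text
[ 423.36371466 -192.37983279   65.29613425]
```

View pics/s1c.png

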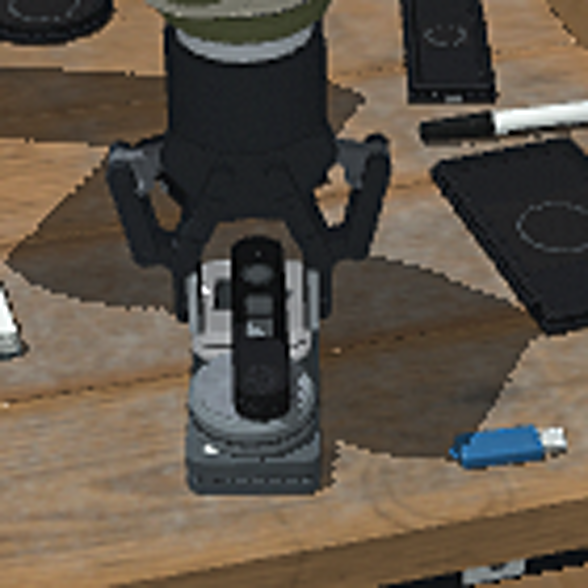

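The crop shows the pointer centred between the fingers (crop ~ (258,320)), above the hotspot. Close.

Call:
{"method": "step_arm", "body": {"commands": "0.45 0 0 0 0 0 0;0.4 0 0 0 0 0 0;0.3 0 0 0 0 0 0;0.2 0 0 0 0 0 0;0.2 0 0 0 0 0 0;0.2 0 0 0 0 0 0;0.2 0 0 0 0 0 0;0.2 0 0 0 0 0 0", "newtons": 30}}

```text
time_s: 4.72
eef_pos: [423.2, -192.5, 64.9]
ee_rot: [0.001, 0.776, 0.63, 0.0]
force: [-0.1, 1.1, 5.6]
grip_width: 0.319
grip_force: 30.1
```

Call:
{"method": "step_arm", "body": {"commands": "0.2 0 0 -0.5 0 0 0;0.2 0 0 -1.5 0 0 0;0.2 0 0 -3 0 0 0;0.2 0 0 -5 0 0 0;0.2 0 0 -7 0 0 0;0.2 0 0 -8 0 0 0;0.2 0 0 -8 0 0 0"}}

```text
time_s: 5.3
eef_pos: [423.8, -192.9, 147.0]
ee_rot: [0.002, 0.776, 0.63, 0.0]
force: [0.1, 0.0, -0.3]
grip_width: 0.314
grip_force: 29.7
```

```bash
python3 g.py 626.8 137.5 100 -14; python3 - <<'E'
from look import *
im=save('side','s2'); cv2.imwrite('pics/s2c.png',cv2.cvtColor(cv2.resize(im[170:310,250:390],None,fx=4.2,fy=4.2,interpolation=cv2.INTER_CUBIC),cv2.COLOR_RGB2BGR)); capture('top')
look(['hotspot_centre','microphone_centre','battery_centre'])
E
```

```text
d [36.52 13.06  4.68] r [0.004 0.002 0.037] dist 391
hotspot_centre top [(0.6, array([321., 204.]), array([454.2,  16.1])), (0.44, array([381., 210.]), array([ 433.3, -157.3]))]
hotspot_centre side [(0.95, array([310., 264.]), array([ 428.6, -159.5]))]
microphone_centre top [(0.48, array([320., 204.]), array([452.9,  20.2]))]
microphone_centre side [(0.73, array([308., 285.]), array([ 408.3, -227.4])), (0.34, array([322., 174.]), array([557. , 257.9]))]
   trace 0.44 (617.7, 133.3, 159.9, 57.7, 75.3)
battery_centre top []
battery_centre side [(0.6, array([311., 282.]), array([ 420.7, -196.3]))]
```

View pics/s2c.png

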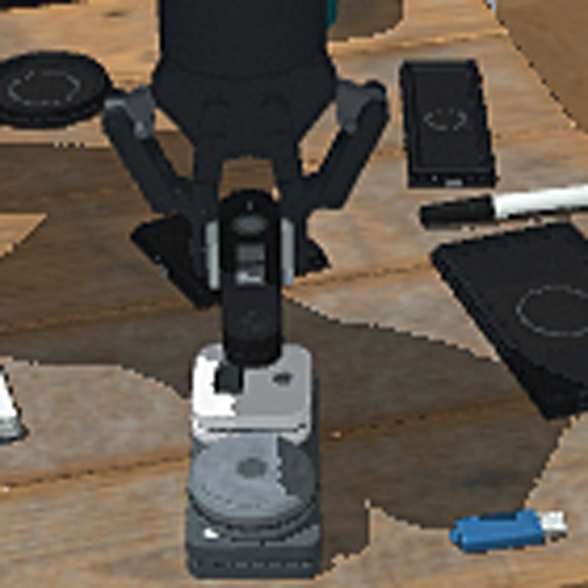

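The pointer is held level (crop ~(252,280)); hotspot and microphone stayed on the pack. Go to the pointer cradle.

Call:
{"method": "step_arm", "body": {"commands": "0.2 1.5 0.5 0 0 0 0;0.2 4 1.4 0 0 0 0.01;0.2 7 2.5 0 0 0 0.02;0.2 10 3.6 0 0 0 0.03;0.2 13 4.7 0 0 0 0.04;0.2 16 5.8 0 0 0 0.04;0.2 19 6.8 0 0 0 0.04;0.2 22 7.9 1 0 0 0.04;0.2 25 9 2 0 0 0.04;0.2 28 10 3 0 0 0.04;0.2 31 11.1 4 0 0 0.04;0.2 33.5 12 5 0 0 0.04;0.2 35.5 12.7 5.7 0 0 0.04;0.2 36.5 13.06 5.7 0 0 0.04;0.2 36.5 13.06 5.7 0 0 0.04;0.2 36.5 13.06 5.7 0 0 0.04;0.2 36.5 13.06 5.7 0 0 0.04"}}

```text
time_s: 7.27
eef_pos: [625.5, 137.3, 87.4]
ee_rot: [0.0, 0.789, 0.614, -0.0]
force: [0.5, -0.9, -0.4]
grip_width: 0.322
grip_force: 29.7
```

```bash
python3 g.py 626.8 137.5 30.5 -14; python3 - <<'E'
from h import *
a=save('side','s3'); b=save('top','t3')
P=proj('side',[627,137,60]).astype(int); Q=proj('top',[627,137,60]).astype(int); print(P,Q)
f=lambda im,p:cv2.resize(im[max(p[1]-45,0):p[1]+45,p[0]-45:p[0]+45],(396,396),interpolation=cv2.INTER_CUBIC)
cv2.imwrite('pics/s3c.png',cv2.cvtColor(np.hstack([f(a,P),f(b,Q)]),cv2.COLOR_RGB2BGR))
E
```

```text
d [0.05 0.12 5.69] r [-0.     0.    -0.003] dist 57
[356 181] [277 144]
```

View pics/s3c.png

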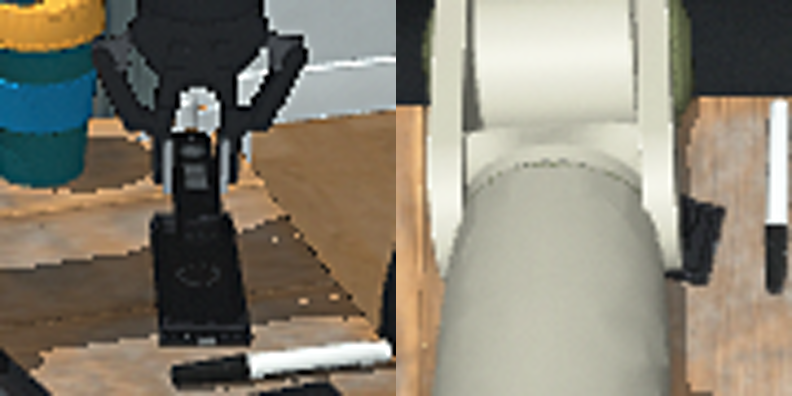

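Side half: the pointer (crop ~(197,180)) hangs over its cradle, axis aligned. Lower.

Call:
{"method": "step_arm", "body": {"commands": "0.2 0.05 0.12 2 0 0 0;0.2 0.05 0.12 3.5 0 0 0;0.2 0.05 0.12 4.6 0 0 0;0.2 0.05 0.12 5.2 0 0 0;0.2 0.05 0.12 5.5 0 0 0;0.2 0.05 0.12 5.65 0 0 0;0.2 0.05 0.12 5.7 0 0 0;0.2 0.05 0.12 5.75 0 0 0"}}

```text
time_s: 8.03
eef_pos: [627.4, 138.3, 30.5]
ee_rot: [0.0, 0.789, 0.615, 0.0]
force: [0.3, 0.0, -0.2]
grip_width: 0.317
grip_force: 29.8
```

Free so far. Down 1.5 mm more, then open slowly.

Call:
{"method": "step_arm", "body": {"commands": "0.2 0 0 0.1 0 0 0;0.2 0 0 0.15 0 0 0;0.2 0 0 0.15 0 0 0"}}

```text
time_s: 8.28
eef_pos: [627.5, 138.3, 29.5]
ee_rot: [0.0, 0.789, 0.615, 0.001]
force: [-1.9, -0.5, 5.8]
grip_width: 0.314
grip_force: 32.6
```

Call:
{"method": "step_arm", "body": {"commands": "0.4 0 0 0.1 0 0 0;0.45 0 0 0.1 0 0 0;0.5 0 0 0.0 0 0 0;0.5 0 0 0 0 0 0;0.5 0 0 -2 0 0 0;0.5 0 0 -5 0 0 0;0.5 0 0 -9 0 0 0;0.6 0 0 -12 0 0 0;0.6 0 0 -12 0 0 0"}}

```text
time_s: 9.03
eef_pos: [629.3, 138.6, 155.1]
ee_rot: [0.003, 0.789, 0.615, 0.004]
force: [0.0, 0.1, 0.6]
grip_width: 0.596
grip_force: 0.0
```

```bash
python3 - <<'E'
from look import *
a=save('side','s4'); b=save('top','t4')
Z['pointer_centre']=24; H['pointer_centre']=15
look(['pointer_centre','hotspot_centre','microphone_centre','battery_centre','hotspot_cradle_seat'])
P=proj('side',[627,137,20]).astype(int); Q=proj('side',[427,-187,40]).astype(int); print(P,Q)
f=lambda im,p:cv2.resize(im[max(p[1]-35,0):p[1]+35,p[0]-35:p[0]+35],(396,396),interpolation=cv2.INTER_CUBIC)
cv2.imwrite('pics/s4c.png',cv2.cvtColor(np.hstack([f(a,P),f(a,Q)]),cv2.COLOR_RGB2BGR))
E
```

```text
pointer_centre top []
pointer_centre side [(0.52, array([353., 196.]), array([619.2, 134.7]))]
   trace 0.53 (608.4, 81.4, 27.1, 15.5, -22.1)
hotspot_centre top [(0.72, array([385., 209.]), array([ 435. , -167.4]))]
hotspot_centre side [(0.57, array([311., 264.]), array([ 430.4, -160.7]))]
   trace 0.69 (428.4, -157.1, 63.0, 61.9, 75.6)
microphone_centre top [(0.83, array([408., 215.]), array([ 416. , -232.2]))]
microphone_centre side [(0.84, array([310., 283.]), array([ 413.1, -223.7]))]
   trace 0.71 (412.4, -227.0, 61.8, 61.5, -47.6)
battery_centre top [(0.48, array([397., 214.]), array([ 423.2, -204.1]))]
battery_centre side [(0.91, array([308., 279.]), array([ 417. , -183.2])), (0.51, array([372., 296.]), array([ 532.9, -269.6]))]
   trace 0.55 (418.4, -195.7, 65.3, 29.1, -6.2)
hotspot_cradle_seat top [(0.82, array([319., 206.]), array([452.8,  22.6]))]
hotspot_cradle_seat side [(0.75, array([303., 225.]), array([452.5,  37.7]))]
   trace 0.84 (452.0, 23.6, 90.4, 89.7, -72.9)
[355 193] [312 268]
```

View pics/s4c.png

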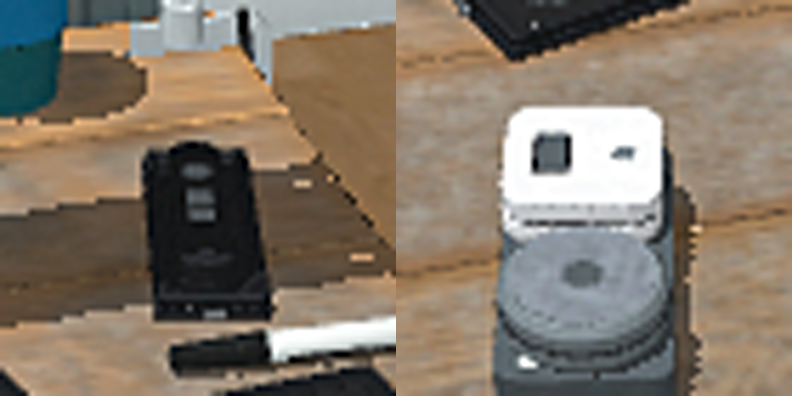

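```bash
python3 g.py 428.2 -157.8 100 -14.5
```

```text
d [-33.57 -12.04   4.83] r [0.    0.    0.006] dist 360
```

Call:
{"method": "step_arm", "body": {"commands": "1 -4 -1.4 0 0 0 0;1 -7.7 -2.8 0.5 0 0 0;1 -11 -4 1 0 0 0;1 -14 -5 1.5 0 0 0;1 -17 -6 2 0 0 0;1 -20 -7.2 2.5 0 0 0;1 -23.5 -8.4 3 0 0 0;1 -27 -9.7 3.5 0 0 0;1 -30 -10.8 4 0 0 0;1 -32 -11.5 4.5 0 0 0;1 -33.57 -12.04 4.8 0 0 0;1 -33.57 -12.04 4.8 0 0 0;1 -33.57 -12.04 4.8 0 0 0;1 -33.57 -12.04 4.8 0 0 0"}}

```text
time_s: 11.05
eef_pos: [428.7, -157.4, 100.6]
ee_rot: [0.0, 0.789, 0.615, 0.0]
force: [0.4, 0.4, -0.3]
grip_width: 1.002
grip_force: 0.0
```

```bash
python3 g.py 428.2 -157.8 43.5 -14.5
```

```text
d [-0.05 -0.04  5.71] r [0.001 0.    0.006] dist 57
```

Call:
{"method": "step_arm", "body": {"commands": "1 0 0 2 0 0 0;1 0 0 4 0 0 0;1 0 0 5.2 0 0 0;1 0 0 5.7 0 0 0;1 0 0 5.7 0 0 0;1 0 0 5.7 0 0 0;1 0 0 5.7 0 0 0"}}

```text
time_s: 11.63
eef_pos: [428.8, -157.8, 44.1]
ee_rot: [0.001, 0.789, 0.615, 0.0]
force: [-0.1, -0.1, -0.1]
grip_width: 0.998
grip_force: 0.0
```

Call:
{"method": "step_arm", "body": {"commands": "0.9 0 0 0 0 0 0;0.85 0 0 0 0 0 0;0.8 0 0 0 0 0 0;0.75 0 0 0 0 0 0;0.7 0 0 0 0 0 0;0.65 0 0 0 0 0 0;0.6 0 0 0 0 0 0;0.6 0 0 0 0 0 0;0.6 0 0 0 0 0 0"}}

```text
time_s: 12.38
eef_pos: [428.6, -158.0, 43.8]
ee_rot: [0.001, 0.789, 0.615, 0.0]
force: [0.4, 0.4, 5.3]
grip_width: 0.714
grip_force: 32.3
```

Call:
{"method": "step_arm", "body": {"commands": "0.6 0 0 -0.5 0 0 0;0.6 0 0 -1.5 0 0 0;0.6 0 0 -3 0 0 0;0.6 0 0 -5 0 0 0;0.6 0 0 -6.5 0 0 0;0.6 0 0 -7 0 0 0;0.6 0 0 -7 0 0 0", "newtons": 35}}

```text
time_s: 12.97
eef_pos: [428.6, -158.0, 114.2]
ee_rot: [0.001, 0.789, 0.615, 0.0]
force: [-0.4, 0.2, -0.8]
grip_width: 0.71
grip_force: 39.5
```

```bash
python3 g.py 452.3 23.2 90 17.1; python3 - <<'E'
from look import *
capture('top');capture('side');look(['microphone_centre','battery_centre'])
E
```

```text
d [18.16 -2.13  2.4 ] r [ 0.002  0.001 -0.545] dist 184
microphone_centre top []
microphone_centre side [(0.94, array([311., 286.]), array([ 413.6, -231.3]))]
battery_centre top []
battery_centre side [(0.97, array([310., 281.]), array([ 420.6, -193.1]))]
```

Call:
{"method": "step_arm", "body": {"commands": "0.6 1 -0.1 0 0 0 -0.05;0.6 3 -0.4 0 0 0 -0.13;0.6 5.5 -0.7 0 0 0 -0.22;0.6 8 -1 0 0 0 -0.31;0.6 10.5 -1.3 0 0 0 -0.4;0.6 13 -1.6 1 0 0 -0.48;0.6 15.5 -1.9 2 0 0 -0.545;0.6 17.2 -2.1 2.4 0 0 -0.545;0.6 18.16 -2.13 2.4 0 0 -0.545;0.6 18.16 -2.13 2.4 0 0 -0.545;0.6 18.16 -2.13 2.4 0 0 -0.545;0.6 18.16 -2.13 2.4 0 0 -0.545"}}

```text
time_s: 14.37
eef_pos: [452.2, 22.6, 89.6]
ee_rot: [0.0, 0.595, 0.804, 0.0]
force: [1.2, 0.3, -1.2]
grip_width: 0.713
grip_force: 39.5
```

```bash
python3 g.py 452.3 23.2 30 17.1; python3 - <<'E'
from h import *
a=save('side','s5')
P=proj('side',[452,23,50]).astype(int)
f=lambda im,p:cv2.resize(im[max(p[1]-45,0):p[1]+45,p[0]-45:p[0]+45],(400,400),interpolation=cv2.INTER_CUBIC)
for p in ([452.3,23.2,13],):
  for dx,dy in((-45,-45),(45,-45),(45,45),(-45,45)): pass
cv2.imwrite('pics/s5c.png',cv2.cvtColor(f(a,P),cv2.COLOR_RGB2BGR))
E
```

```text
d [0.06 0.02 5.96] r [ 0.001  0.001 -0.001] dist 60
```

View pics/s5c.png

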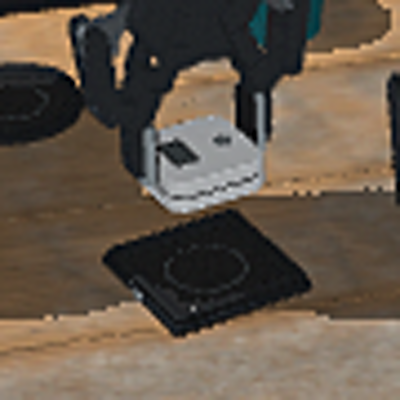

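The hotspot (crop ~(205,165)) is level and square over its cradle. Lower.

Call:
{"method": "step_arm", "body": {"commands": "0.6 0.06 0 2 0 0 0;0.6 0.06 0 3.5 0 0 0;0.6 0.06 0 4.6 0 0 0;0.6 0.06 0 5.3 0 0 0;0.6 0.06 0 5.7 0 0 0;0.6 0.06 0 5.9 0 0 0;0.6 0.06 0 6.05 0 0 0;0.6 0.06 0 6.1 0 0 0;0.6 0.06 0 6.1 0 0 0"}}

```text
time_s: 15.17
eef_pos: [452.0, 24.0, 28.6]
ee_rot: [0.0, 0.594, 0.804, 0.0]
force: [0.5, 0.1, -0.6]
grip_width: 0.709
grip_force: 39.5
```

Call:
{"method": "step_arm", "body": {"commands": "0.6 0 0 0.05 0 0 0;0.72 0 0 0.1 0 0 0;0.78 0 0 0.1 0 0 0;0.85 0 0 0 0 0 0;0.85 0 0 0 0 0 0;0.9 0 0 -1 0 0 0"}}

```text
time_s: 15.67
eef_pos: [451.0, 24.2, 37.5]
ee_rot: [-0.001, 0.594, 0.804, -0.001]
force: [1.0, 0.5, 0.3]
grip_width: 0.898
grip_force: 0.0
```

Call:
{"method": "step_arm", "body": {"commands": "0.9 0 0 -2 0 0 0;0.9 0 0 -5 0 0 0;0.9 0 0 -8 0 0 0;1 0 0 -8 0 0 0;1 0 0 -8 0 0 0"}}

```text
time_s: 16.08
eef_pos: [452.5, 24.0, 120.0]
ee_rot: [0.002, 0.594, 0.804, 0.001]
force: [-1.0, 0.2, -1.4]
grip_width: 0.995
grip_force: 0.0
```

```bash
python3 g.py 412.5 -227.5 115 -14;  python3 - <<'E'
from look import *
a=save('side','s6'); capture('top')
Z['hotspot_centre']=26; H['hotspot_centre']=16
look(['hotspot_centre','microphone_centre'])
Z['pointer_centre']=24; H['pointer_centre']=15
look(['pointer_centre'])
P=proj('side',[452,23,20]).astype(int)
f=lambda im,p:cv2.resize(im[max(p[1]-35,0):p[1]+35,p[0]-35:p[0]+35],(400,400),interpolation=cv2.INTER_CUBIC)
cv2.imwrite('pics/s6c.png',cv2.cvtColor(f(a,P),cv2.COLOR_RGB2BGR))
E
```

```text
d [-22.86 -11.21   0.51] r [0.004 0.001 0.542] dist 255
hotspot_centre top []
hotspot_centre side [(0.88, array([304., 225.]), array([451.1,  20.7]))]
microphone_centre top [(0.62, array([408., 215.]), array([ 415.7, -232.2]))]
microphone_centre side [(0.74, array([307., 282.]), array([ 408.9, -217.7])), (0.61, array([310., 285.]), array([ 412.1, -229.3]))]
   trace 0.87 (411.6, -229.1, 66.0, 63.1, 88.5)
pointer_centre top [(0.74, array([281., 148.]), array([629.5, 131.5]))]
pointer_centre side [(0.69, array([354., 197.]), array([619.2, 131.7]))]
   trace 0.67 (623.0, 135.9, 129.8, 35.1, 77.7)
```

View pics/s6c.png

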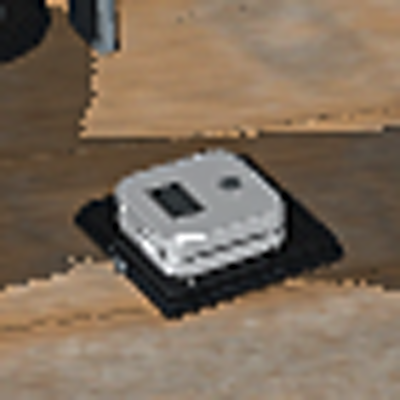

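The hotspot sits flat in its cradle. Now the microphone.

Call:
{"method": "step_arm", "body": {"commands": "1 -3 -1.5 0 0 0 0.08;1 -6 -3 0 0 0 0.17;1 -9 -4.4 0 0 0 0.27;1 -12 -5.9 0 0 0 0.37;1 -15 -7.4 0 0 0 0.47;1 -18 -8.9 0.5 0 0 0.54;1 -20.5 -10.1 0.5 0 0 0.54;1 -22.2 -11 0.5 0 0 0.54;1 -22.9 -11.2 0.5 0 0 0.54;1 -22.9 -11.2 0.5 0 0 0.54;1 -22.9 -11.2 0.5 0 0 0.54"}}

```text
time_s: 17.55
eef_pos: [412.0, -227.1, 113.1]
ee_rot: [-0.0, 0.787, 0.617, 0.0]
force: [0.6, 0.0, 0.2]
grip_width: 1.001
grip_force: 0.0
```

```bash
python3 g.py 412.2 -228 43.5 -14
```

```text
d [-0.09  0.04  6.96] r [-0.    -0.     0.002] dist 70
```

Call:
{"method": "step_arm", "body": {"commands": "1 -0.09 0.04 2 0 0 0;1 -0.09 0.04 4 0 0 0;1 -0.09 0.04 6 0 0 0;1 -0.09 0.04 6.8 0 0 0;1 -0.09 0.04 7 0 0 0;1 -0.09 0.04 7 0 0 0;1 -0.09 0.04 7 0 0 0"}}

```text
time_s: 18.13
eef_pos: [412.7, -228.7, 44.2]
ee_rot: [0.001, 0.787, 0.617, 0.0]
force: [-0.5, -0.5, 0.2]
grip_width: 0.996
grip_force: 0.0
```

Call:
{"method": "step_arm", "body": {"commands": "0.9 0 0 0 0 0 0;0.85 0 0 0 0 0 0;0.8 0 0 0 0 0 0;0.75 0 0 0 0 0 0;0.7 0 0 0 0 0 0;0.65 0 0 0 0 0 0;0.6 0 0 0 0 0 0;0.6 0 0 0 0 0 0;0.6 0 0 0 0 0 0", "newtons": 40}}

```text
time_s: 18.88
eef_pos: [412.7, -229.1, 44.3]
ee_rot: [0.001, 0.787, 0.617, 0.0]
force: [-0.5, 1.0, 10.6]
grip_width: 0.727
grip_force: 41.3
```

Call:
{"method": "step_arm", "body": {"commands": "0.6 0 0 -0.5 0 0 0;0.6 0 0 -1.5 0 0 0;0.6 0 0 -3 0 0 0;0.6 0 0 -5 0 0 0;0.6 0 0 -7 0 0 0;0.6 0 0 -8.5 0 0 0;0.6 0 0 -8.5 0 0 0"}}

```text
time_s: 19.47
eef_pos: [413.1, -229.5, 131.4]
ee_rot: [0.003, 0.787, 0.617, 0.0]
force: [0.1, -1.2, -1.1]
grip_width: 0.727
grip_force: 44.3
```

```bash
python3 g.py 368.8 252.5 95 40; python3 - <<'E'
from look import *
capture('side');save('top','t7');H['microphone_centre']=116;look(['microphone_centre','battery_centre']); print(sense()['joints'])
E
```

```text
d [ 45.75 -15.86   3.44] r [ 0.003  0.005 -0.94 ] dist 485
microphone_centre top []
microphone_centre side [(0.44, array([370., 299.]), array([ 484.7, -387.3]))]
battery_centre top [(0.93, array([395., 213.]), array([ 426.5, -200.5]))]
battery_centre side [(0.75, array([312., 280.]), array([ 424.1, -191.3]))]
   trace 0.73 (430.3, -153.8, 69.4, 60.6, -14.7)
[-7.55953514e-01  3.36761918e-01  1.81138162e+00 -9.11450581e-06
  9.94883482e-01 -5.13896455e-01]
```

Call:
{"method": "step_arm", "body": {"commands": "0.6 1 -0.4 0 0 0 -0.03;0.6 3.5 -1.2 0 0 0 -0.08;0.6 7 -2.4 0 0 0 -0.15;0.6 10.5 -3.6 0 0 0 -0.22;0.6 14 -4.9 0 0 0 -0.3;0.6 17.5 -6.1 0 0 0 -0.38;0.6 21 -7.3 0 0 0 -0.46;0.6 24.5 -8.5 0 0 0 -0.54;0.6 28 -9.7 0 0 0 -0.62;0.6 31.5 -10.9 0 0 0 -0.7;0.6 35 -12.1 0.5 0 0 -0.78;0.6 38.5 -13.3 1.5 0 0 -0.86;0.6 41.5 -14.4 2.5 0 0 -0.94;0.6 44 -15.3 3 0 0 -0.94;0.6 45.3 -15.7 3.4 0 0 -0.94;0.6 45.75 -15.86 3.4 0 0 -0.94;0.6 45.75 -15.86 3.4 0 0 -0.94;0.6 45.75 -15.86 3.4 0 0 -0.94"}}

```text
time_s: 21.37
eef_pos: [367.6, 253.1, 94.4]
ee_rot: [0.0, 0.422, 0.906, -0.0]
force: [0.0, 0.1, -1.6]
grip_width: 0.726
grip_force: 44.2
```

```bash
python3 g.py 368.8 252.5 30 40; python3 - <<'E'
from h import *
a=save('side','s8')
b=cv2.cvtColor(capture('top'),cv2.COLOR_RGB2BGR)
P=proj('side',[369,252,50]).astype(int)
f=lambda im,p:cv2.resize(im[max(p[1]-45,0):p[1]+45,p[0]-45:p[0]+45],(400,400),interpolation=cv2.INTER_CUBIC)
cv2.imwrite('pics/s8c.png',np.hstack([cv2.cvtColor(f(a,P),cv2.COLOR_RGB2BGR),cv2.resize(b[120:230,310:440],(400,400))]))
E
```

```text
d [-0.12  0.06  6.44] r [-0.     0.     0.001] dist 64
```

View pics/s8c.png

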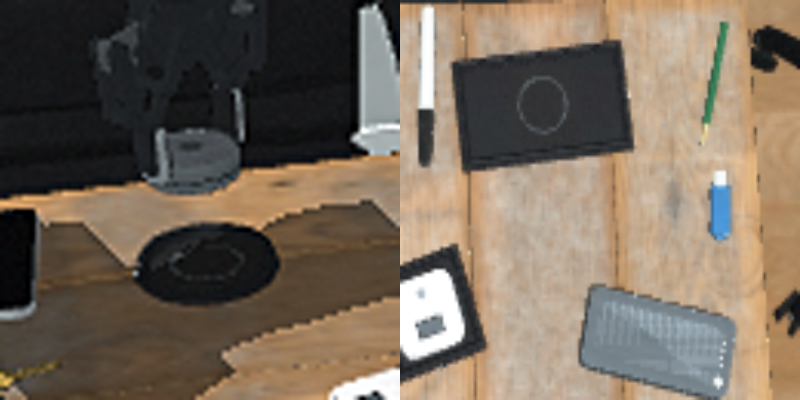

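Left: the microphone (~(193,160)) hangs level over its dish; right: the battery pack lies undisturbed. Lower.

Call:
{"method": "step_arm", "body": {"commands": "0.6 -0.1 0.06 2 0 0 0;0.6 -0.1 0.06 3.5 0 0 0;0.6 -0.1 0.06 4.8 0 0 0;0.6 -0.1 0.06 5.7 0 0 0;0.6 -0.1 0.06 6.1 0 0 0;0.6 -0.1 0.06 6.35 0 0 0;0.6 -0.1 0.06 6.5 0 0 0;0.6 -0.1 0.06 6.55 0 0 0;0.6 -0.1 0.06 6.55 0 0 0"}}

```text
time_s: 22.22
eef_pos: [369.2, 253.1, 29.2]
ee_rot: [0.0, 0.423, 0.906, 0.0]
force: [-0.1, -0.7, -1.4]
grip_width: 0.73
grip_force: 44.3
```

Call:
{"method": "step_arm", "body": {"commands": "0.6 0 0 0.05 0 0 0;0.74 0 0 0.1 0 0 0;0.8 0 0 0.1 0 0 0;0.87 0 0 0 0 0 0;0.9 0 0 0 0 0 0;0.9 0 0 -1 0 0 0"}}

```text
time_s: 22.72
eef_pos: [368.2, 252.8, 38.0]
ee_rot: [-0.001, 0.423, 0.906, -0.001]
force: [-0.7, 0.5, -0.1]
grip_width: 0.899
grip_force: 0.0
```

Call:
{"method": "step_arm", "body": {"commands": "0.9 0 0 -2 0 0 0;0.9 0 0 -5 0 0 0;0.9 0 0 -8 0 0 0;1 0 0 -10 0 0 0;1 0 0 -10 0 0 0"}}

```text
time_s: 23.13
eef_pos: [370.6, 253.8, 142.6]
ee_rot: [0.003, 0.423, 0.906, 0.003]
force: [0.1, -0.0, 0.3]
grip_width: 0.999
grip_force: 0.0
```

```bash
python3 - <<'E'
from look import *
from g import goal
a=save('side','s9'); b=save('top','t9')
Z['microphone_centre']=26; H['microphone_centre']=16
Z['hotspot_centre']=26; H['hotspot_centre']=16
Z['pointer_centre']=24; H['pointer_centre']=15
look(['microphone_centre','hotspot_centre','pointer_centre','battery_centre','battery_cradle_seat','pointer_cradle_seat'])
P=proj('side',[369,252,20]).astype(int); Q=proj('top',[424,-193,20]).astype(int); print(Q)
f=lambda im,p:cv2.resize(im[max(p[1]-35,0):p[1]+35,p[0]-35:p[0]+35],(396,396),interpolation=cv2.INTER_CUBIC)
cv2.imwrite('pics/s9c.png',cv2.cvtColor(np.hstack([f(a,P),f(b,Q)]),cv2.COLOR_RGB2BGR))
E
```

```text
microphone_centre top []
microphone_centre side []
   trace 0.49 (450.1, 23.6, 91.9, 89.0, 17.9)
hotspot_centre top [(0.72, array([318., 204.]), array([456.2,  24.3]))]
hotspot_centre side [(0.73, array([302., 224.]), array([449.5,  29.4])), (0.53, array([369., 295.]), array([ 526.7, -272.9]))]
   trace 0.96 (449.1, 23.7, 65.2, 64.9, -74.5)
pointer_centre top [(0.27, array([213., 167.]), array([575.2, 332.7]))]
pointer_centre side [(0.59, array([353., 196.]), array([618.4, 136.7])), (0.31, array([311., 282.]), array([ 419.7, -199.2]))]
   trace 0.8 (623.0, 136.4, 129.5, 33.5, 74.5)
battery_centre top [(0.89, array([395., 212.]), array([ 429.2, -198.9])), (0.24, array([241., 234.]), array([375.6, 249.8]))]
battery_centre side [(0.62, array([311., 282.]), array([ 420.6, -194.9]))]
   trace 0.84 (419.6, -193.7, 137.7, 65.7, 75.6)
battery_cradle_seat top [(0.86, array([357., 146.]), array([632.8, -98.2]))]
battery_cradle_seat side [(0.66, array([383., 248.]), array([ 616.6, -110.3]))]
   trace 0.61 (622.8, -93.6, 168.5, 95.8, -84.9)
pointer_cradle_seat top [(0.9, array([279., 150.]), array([625.8, 137.3]))]
pointer_cradle_seat side [(0.68, array([355., 198.]), array([625.7, 137.4]))]
   trace 0.67 (626.3, 136.6, 159.2, 58.2, 76.4)
[393 213]
```

View pics/s9c.png

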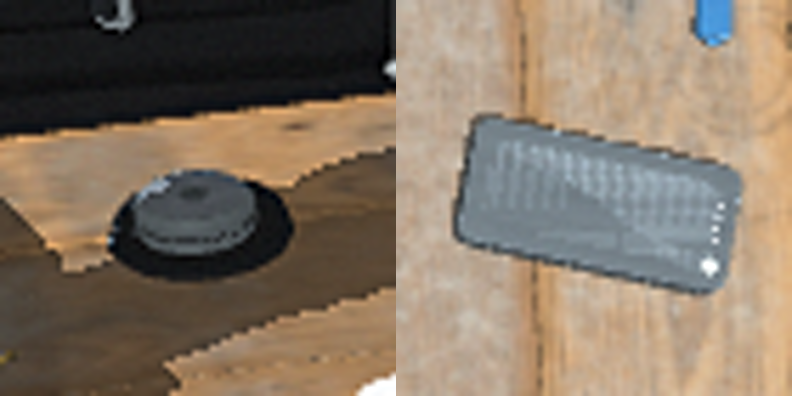

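The microphone sits in its dish (~(195,205) in dish (202,228)); the pack is clear and unmoved. Now the battery.

```bash
python3 g.py 421 -193.3 90 -13
```

```text
d [-37.55 -24.7    4.88] r [ 0.    -0.     0.925] dist 452
```

Call:
{"method": "step_arm", "body": {"commands": "1 -3 -2 0 0 0 0.08;1 -6 -4 0 0 0 0.16;1 -9 -6 0 0 0 0.25;1 -12 -7.9 0 0 0 0.34;1 -15 -9.9 0 0 0 0.43;1 -18 -11.8 0 0 0 0.52;1 -21 -13.8 0 0 0 0.61;1 -24 -15.8 0.5 0 0 0.7;1 -27 -17.8 1.5 0 0 0.79;1 -30 -19.7 2.5 0 0 0.87;1 -33 -21.7 3.5 0 0 0.925;1 -35.5 -23.3 4.5 0 0 0.925;1 -37 -24.4 4.9 0 0 0.925;1 -37.55 -24.7 4.9 0 0 0.925;1 -37.55 -24.7 4.9 0 0 0.925;1 -37.55 -24.7 4.9 0 0 0.925"}}

```text
time_s: 25.47
eef_pos: [421.0, -192.7, 90.0]
ee_rot: [-0.0, 0.783, 0.623, 0.0]
force: [-0.3, 0.4, -1.2]
grip_width: 0.998
grip_force: 0.0
```

```bash
python3 g.py 421 -193.3 21 -13; python3 - <<'E'
from look import *
a=save('side','s10'); capture('top')
Z['microphone_centre']=26; H['microphone_centre']=16
look(['microphone_centre','battery_centre'])
E
```

```text
d [-0.06  0.02  6.9 ] r [-0. -0. -0.] dist 69
microphone_centre top [(0.78, array([240., 235.]), array([372. , 250.5]))]
microphone_centre side [(0.49, array([258., 187.]), array([363.8, 257. ]))]
   trace 0.71 (369.2, 256.4, 62.9, 56.2, -34.0)
battery_centre top [(0.41, array([240., 237.]), array([366.5, 252.9])), (0.35, array([360., 149.]), array([ 621.1, -105.4]))]
battery_centre side [(0.83, array([309., 279.]), array([ 418.2, -184.6])), (0.58, array([258., 189.]), array([363.4, 254.5]))]
   trace 0.46 (450.1, -133.5, 42.7, 13.6, -35.8)
```

Call:
{"method": "step_arm", "body": {"commands": "1 -0.06 0 2 0 0 0;1 -0.06 0 4 0 0 0;1 -0.06 0 5.8 0 0 0;1 -0.06 0 6.6 0 0 0;1 -0.06 0 6.9 0 0 0;1 -0.06 0 6.9 0 0 0;1 -0.06 0 6.9 0 0 0"}}

```text
time_s: 26.45
eef_pos: [421.2, -194.2, 21.5]
ee_rot: [0.001, 0.783, 0.623, 0.0]
force: [0.2, -0.3, 0.2]
grip_width: 0.998
grip_force: 0.0
```

Call:
{"method": "step_arm", "body": {"commands": "0.9 0 0 0 0 0 0;0.87 0 0 0 0 0 0;0.83 0 0 0 0 0 0;0.8 0 0 0 0 0 0;0.75 0 0 0 0 0 0;0.7 0 0 0 0 0 0;0.65 0 0 0 0 0 0;0.65 0 0 0 0 0 0;0.65 0 0 0 0 0 0", "newtons": 60}}

```text
time_s: 27.2
eef_pos: [421.5, -194.3, 21.9]
ee_rot: [0.001, 0.783, 0.622, 0.0]
force: [-1.7, 1.6, 11.9]
grip_width: 0.752
grip_force: 63.6
```

Call:
{"method": "step_arm", "body": {"commands": "0.6 0 0 -0.5 0 0 0;0.6 0 0 -1.5 0 0 0;0.6 0 0 -3 0 0 0;0.6 0 0 -5 0 0 0;0.6 0 0 -7 0 0 0;0.6 0 0 -7.5 0 0 0;0.6 0 0 -7.5 0 0 0"}}

```text
time_s: 27.78
eef_pos: [421.2, -194.2, 97.0]
ee_rot: [0.001, 0.783, 0.623, 0.0]
force: [0.4, -1.0, -2.5]
grip_width: 0.752
grip_force: 68.1
```

```bash
python3 g.py 622.5 -93.4 80 5.2
```

```text
d [14.35 17.34  1.72] r [ 0.002  0.002 -0.318] dist 226
```

Call:
{"method": "step_arm", "body": {"commands": "0.6 0.6 0.7 0 0 0 -0.02;0.6 1.8 2.2 0 0 0 -0.06;0.6 3.4 4.1 0 0 0 -0.1;0.6 5 6 0 0 0 -0.14;0.6 6.6 8 0 0 0 -0.18;0.6 8.2 9.9 0 0 0 -0.22;0.6 9.8 11.8 0 0 0 -0.26;0.6 11.4 13.8 0 0 0 -0.3;0.6 12.8 15.5 0 0 0 -0.318;0.6 13.8 16.7 0.5 0 0 -0.318;0.6 14.35 17.34 1 0 0 -0.318;0.6 14.35 17.34 1.2 0 0 -0.318;0.6 14.35 17.34 1.2 0 0 -0.318"}}

```text
time_s: 28.87
eef_pos: [621.1, -92.7, 81.8]
ee_rot: [-0.002, 0.674, 0.739, -0.001]
force: [-0.4, -0.2, -2.3]
grip_width: 0.753
grip_force: 68.1
```

```bash
python3 g.py 622.5 -93.4 29.5 5.2; python3 - <<'E'
from h import *
a=save('side','s11')
P=proj('side',[622,-93,50]).astype(int)
f=lambda im,p:cv2.resize(im[max(p[1]-50,0):p[1]+50,p[0]-50:p[0]+50],(400,400),interpolation=cv2.INTER_CUBIC)
cv2.imwrite('pics/s11c.png',cv2.cvtColor(f(a,P),cv2.COLOR_RGB2BGR))
E
```

```text
d [-0.09  0.15  5.23] r [-0.003 -0.001  0.001] dist 52
```

View pics/s11c.png

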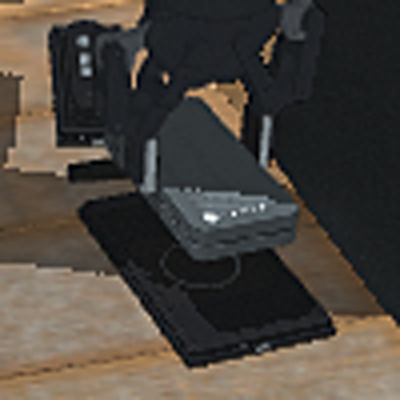

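The pack (~(230,200)) is held level, its long axis parallel to the cradle. Lower.

Call:
{"method": "step_arm", "body": {"commands": "0.6 -0.09 0.15 1.5 0 0 0;0.6 -0.09 0.15 3 0 0 0;0.6 -0.09 0.15 4 0 0 0;0.6 -0.09 0.15 4.6 0 0 0;0.6 -0.09 0.15 5 0 0 0;0.6 -0.09 0.15 5.2 0 0 0;0.6 -0.09 0.15 5.25 0 0 0;0.6 -0.09 0.15 5.25 0 0 0"}}

```text
time_s: 29.58
eef_pos: [623.9, -94.0, 31.8]
ee_rot: [0.0, 0.674, 0.739, 0.0]
force: [-0.0, 0.1, -2.6]
grip_width: 0.754
grip_force: 68.0
```

Call:
{"method": "step_arm", "body": {"commands": "0.6 0 0 0.05 0 0 0;0.6 0 0 0.1 0 0 0;0.6 0 0 0.1 0 0 0"}}

```text
time_s: 29.83
eef_pos: [623.8, -93.9, 30.5]
ee_rot: [0.0, 0.674, 0.739, 0.0]
force: [0.2, -0.1, -3.0]
grip_width: 0.754
grip_force: 68.0
```

Still hanging free; 2 mm more, then release.

Call:
{"method": "step_arm", "body": {"commands": "0.6 -0.05 -0.1 0.1 0 0 0;0.6 -0.05 -0.1 0.2 0 0 0;0.6 -0.05 -0.1 0.22 0 0 0;0.6 -0.05 -0.1 0.22 0 0 0"}}

```text
time_s: 30.17
eef_pos: [622.7, -94.5, 28.1]
ee_rot: [-0.0, 0.674, 0.739, -0.0]
force: [-0.4, -0.0, -2.4]
grip_width: 0.757
grip_force: 68.1
```

Call:
{"method": "step_arm", "body": {"commands": "0.75 0 0 0.05 0 0 0;0.8 0 0 0.05 0 0 0;0.86 0 0 0 0 0 0;0.92 0 0 0 0 0 0;0.92 0 0 0 0 0 0;0.92 0 0 -1 0 0 0"}}

```text
time_s: 30.67
eef_pos: [621.8, -94.2, 36.7]
ee_rot: [-0.001, 0.674, 0.739, -0.001]
force: [-0.7, 1.0, -0.3]
grip_width: 0.922
grip_force: 0.0
```

Call:
{"method": "step_arm", "body": {"commands": "0.92 0 0 -2 0 0 0;0.92 0 0 -5 0 0 0;0.92 0 0 -8 0 0 0;1 -6 -10 -12 0 0 0;1 -12 -14 -12 0 0 0;1 -18 -17 -12 0 0 0;1 -18 -17 -12 0 0 0;1 -18 -17 -12 0 0 0;1 -18 -17 -12 0 0 0;1 -18 -17 -12 0 0 0"}}

```text
time_s: 31.5
eef_pos: [467.0, -294.3, 159.9]
ee_rot: [0.001, 0.676, 0.737, -0.001]
force: [0.0, -0.5, -0.6]
grip_width: 0.997
grip_force: 0.0
```

```bash
python3 - <<'E'
from look import *
a=save('side','s12'); b=save('top','t12')
for n,h in dict(microphone=26,hotspot=26,pointer=24,battery=28).items(): Z[n+'_centre']=h; H[n+'_centre']=h-(9 if n=='pointer' else 11 if n=='battery' else 10)
look(['microphone_centre','hotspot_centre','pointer_centre','battery_centre','memory_stick','coffee_cup'])
cv2.imwrite('pics/s12c.png',cv2.cvtColor(np.hstack([cv2.resize(a[160:310,230:430],(400,300),interpolation=cv2.INTER_CUBIC),cv2.resize(b[110:260,215:415],(400,300),interpolation=cv2.INTER_CUBIC)]),cv2.COLOR_RGB2BGR))
E
```

```text
microphone_centre top [(0.9, array([241., 236.]), array([370.5, 248.1]))]
microphone_centre side [(0.82, array([258., 190.]), array([359.3, 239.7]))]
   trace 0.59 (367.2, 251.8, 62.8, 59.8, 88.5)
hotspot_centre top []
hotspot_centre side [(0.59, array([302., 225.]), array([447.2,  20.7]))]
pointer_centre top [(0.98, array([280., 147.]), array([631.1, 133.6]))]
pointer_centre side []
   trace 0.91 (623.8, 136.1, 128.0, 31.8, 76.4)
battery_centre top [(0.58, array([357., 149.]), array([621.1, -97.6]))]
battery_centre side [(0.75, array([381., 239.]), array([619.7, -88.4]))]
   trace 0.66 (618.7, -92.6, 140.1, 71.1, -85.5)
memory_stick top [(0.57, array([415., 178.]), array([ 530.5, -267.4]))]
memory_stick side [(0.71, array([370., 296.]), array([ 534.6, -258.6]))]
   trace 0.47 (533.5, -262.7, 51.9, 17.8, -3.8)
coffee_cup top [(0.59, array([213., 170.]), array([571.3, 336.4]))]
coffee_cup side [(0.78, array([320., 174.]), array([569.6, 326.4])), (0.55, array([260., 192.]), array([365.5, 254.9]))]
   trace 0.81 (558.7, 317.2, 98.0, 96.8, 88.6)
```

View pics/s12c.png

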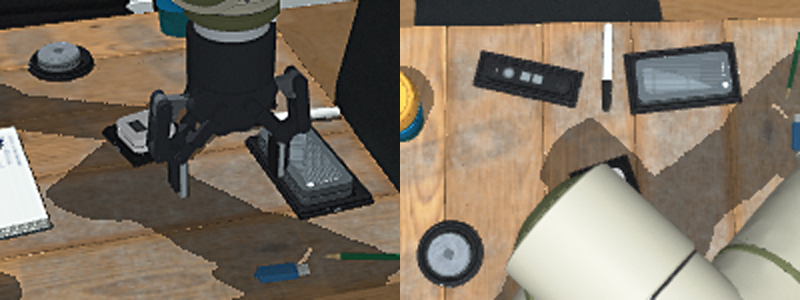

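The picture shows the pointer (~(528,77)), battery (~(683,78)) and microphone (~(450,254)) centred in their cradles in the top view, and the hotspot in its cradle (~(140,135)) in the side view. The cup and memory stick are unmoved, and the gripper is clear.

```bash
python3 -c "
from rig import *
print(finish_job())"
```

```text
the job is handed in; nothing more can be done
None
```

I set all four devices, the pointer first and the battery pack last, in their own cradles and handed the job in at about 32 s; the last pictures show them seated and the cup and memory stick unmoved, but the judge gave no verdict back.

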